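Sort the corrector gear after the compass swing

ROBOT

A 6-joint arm with a two-finger parallel gripper is mounted at the origin on the work surface. World frame = base frame: x ahead of the robot, y to its left, z up, the work surface at z = 0. Lengths are in mm, angles in degrees, forces in N, time in s.
With the tool pointing down it reaches from about 300 to 850 mm from the base axis. Payload 4.2 kg.
Tool frame: the origin (TCP) lies midway between the tips of the shut fingers; the grasp point (between the pads) lies 19 mm behind it; z points along the fingers, y is the line along which they close (so a half turn about z gives the same grasp; the last joint's range is limited). The gripper opens to 91 mm and grips with 3 to 60 N. Pads are 32 mm wide; open, the fingers measure 118 mm over their backs; the gripper's body (76 mm by 178 mm) begins 60 mm behind the grasp point.
Start: joints at [67.552, 18.312, 89.639, -0, 72.044, -1.146], TCP at [208.898, 535.731, 186.276] pointing down, gripper open.
Joint ranges: [-177.97, 177.97], [-48.28, 115.42], [12.27, 149.76], [-77.06, 257.06], [2.81, 150.46], [-146.56, 146.56]. Speed limits (degrees/s): [147.25, 147.25, 180, 180, 180, 180].

INTERFACE

Orientations are given as [roll, pitch, yaw] about the fixed x, y, z axes, in that order (R = Rz(yaw) Ry(pitch) Rx(roll)).
In Python, from workcell import env gives the robot as it stands.
- The arm moves only by the shell command python3 -m jog 'ROWS' [FORCE]. ROWS is a JSON object of lists of equal length, an entry for each row: "jaw": the finger opening in mm, from 0 to 91.2; "slide": the shift along the tool's x, y, z in units of 30 mm (1.0 is 30 mm), a list of three; "spin": the turn about the tool's z in units of 8 degrees (1.0 is 8 degrees). In form: {"jaw": [jaw, ...], "slide": [[dx, dy, dz], ...], "spin": [spin, ...]}. A call has 1 to 10 rows; each row shifts and turns the commanded pose from where the row before left it, along the tool's axes as they then stand; what a row does not reach is not made up. A row lasts 1/10 s, in which the tool goes at most 50 mm and 8.59 degrees, less where a joint would pass 70% of its speed; a pose out of reach is approached as far as the arm can. A call is refused whole if a number of a shift passes 1 or a number of a turn 1, either way. A call with a gripper value outside its range is refused whole. The fingers move at their own pace and stop on an object; FORCE is the grip in N (left out, the last holds). Time passes only in rows, so rows that do not move let the fingers close. It gives the time, the measured TCP pose, the force, the opening and the grip force at its end, in the units of the state.
- env.state(): the state, without advancing time (a new reading comes with each control period).
- env.grab_frame(name): name is "scene" or "top" or "wrist"; returns the picture (384x512x3 uint8, red, green, blue); there is no depth.
- env.camera_model(name): a dict with "fx", "fy", "cx", "cy" (pixels), "camera_from_world" (4x4, takes a point from world to camera coordinates). Camera axes: x right, y up, looking along -z (the intrinsics and any distortion apply to the point x, -y, -z); pixel columns grow to the right and rows downward; lengths in mm; the calibration is good to about 2 mm. A picture is of the moment at which its call begins: read the wrist's pose just before it. camera_model takes no time and is no camera call; for the wrist camera it gives the pose at the moment of the call.
- env.job_done(): hands the job in; it is judged then, once.
The state is a dict: "time_s": time; "qpos": joint angles; "qvel": joint speeds; "effort": joint torques, N m; "ee_pos": TCP position; "ee_rot": TCP orientation; "force": force on the tool from outside, world axes, zero at the start; "torque": the same for the moment, N m; "gripper_width": finger opening in mm; "gripper_force": force on a finger pad.
Only numpy, scipy, OpenCV 4.12 (cv2) and the standard library are available. Lean on these libraries where they do the work, as an engineer would, in place of code of your own. Each camera call takes 0.05 s, during which the arm holds its last target. There are 200 camera calls.

TASK

The swing is finished, so sort the loose corrector gear on the bench: lay the two red corrector magnets in the magnet board, one in each groove, stand the two round iron bar sections on end side by side on the floor of the rectangular tray, and put the knurled brass screw in the round dish. Set every piece down rather than dropping it, and leave the compass where it stands.

Things in the scene. Friction and masses are not known exactly. Their poses are not given: they have to be found in the camera images.
- magnet_a: Corrector magnet: red-painted square bar 120 x 18 x 18 mm with bare steel end faces, about 0.28 kg, lying flat on the bench at the start. Origin at the centre of the bar (9 mm above what it lies on); x along its length. Both magnets are alike.
- magnet_b: Corrector magnet: red-painted square bar 120 x 18 x 18 mm with bare steel end faces, about 0.28 kg, lying flat on the bench at the start. Origin at the centre of the bar (9 mm above what it lies on); x along its length. Both magnets are alike.
- iron_long: Soft-iron Flinders bar section: plain dark round slug, 51 mm diameter, 38 mm high, about 0.6 kg, standing on end at the start. Origin at its centre (19 mm above what it stands on); z is the cylinder axis.
- iron_short: Soft-iron Flinders bar section: plain dark round slug, 51 mm diameter, 19 mm high, about 0.3 kg, standing on end at the start. Origin at its centre (9.5 mm above what it stands on); z is the cylinder axis.
- screw: Knurled brass stop screw standing on its head: knurled head 31 mm diameter over the knurling and 14 mm high, with an 8 mm threaded stud 20 mm long rising from it (34 mm in all), about 0.09 kg. Origin at the centre of the head's underside.
- magnet_board: Magnet board: fixed wooden board 157 x 106 mm (x by y) with two straight grooves side by side along its x, each 145 mm long and 40 mm wide. The groove centrelines lie at y = +27 and -27 mm; groove floors are 6 mm above the bench and the fences round them stand 5 mm above the floors (11 mm above the bench). Origin under the board's centre, at bench level.
- iron_tray: Iron tray: fixed rectangular open plywood tray, 128 x 188 x 18 mm outside (x, y, z), walls and floor 4 mm thick, so 120 x 180 mm inside with the floor 4 mm above the bench. Origin under its centre, at bench level.
- dish: Round dish: fixed shallow black dish, 120 mm across the rim, 14 mm high, 100 mm across inside at the floor, floor 4 mm above the bench. Origin under its centre, at bench level.
- compass: Compass in its black phenolic housing: round, 124 mm across the flange, 78 mm high, white card under the brass bezel; loose, 0.95 kg, standing at one side of the bench. Not to be moved. Origin at the centre of its underside.

How it is judged:
By the outcome, as a careful person would: the job done as asked, in the order asked, and still so for the second after the job is handed in, with the robot touching nothing.
It also fails if it takes over 112 s, if anything falls off the work surface, if the arm or the gripper's body presses on something with over 40 N, if the wrist force passes 120 N, or if a joint passes its speed limit or range.

## Working session

There is one attempt and no reset: what is moved stays moved. The work goes in short steps, Python scripts to look and compute and a shell command to move; the robot and the scene stay as the last step left them, time stands still between calls to the robot, and variables do not carry over. Pictures are saved under pics/ and viewed, at most 14 in all, crops included, and the job is handed in when it is done.

```bash
mkdir -p pics; ls
cat > h.py <<'E'
from workcell import env
import numpy as np, cv2
def snap(n,f):
    m=env.camera_model(n); im=env.grab_frame(n); cv2.imwrite(f'pics/{f}.png',im[:,:,::-1]); return m,im
E
python3 - <<'E'
from h import *
for n in("scene","top"):
    m,im=snap(n,n+"0"); print(n,{k:(np.round(v,3).tolist()) for k,v in m.items()})
im=np.hstack([cv2.imread('pics/top0.png'),cv2.imread('pics/scene0.png')])
t=cv2.resize(cv2.imread('pics/top0.png'),(800,600),interpolation=cv2.INTER_CUBIC);cv2.imwrite('pics/top0b.png',t)
t=cv2.resize(cv2.imread('pics/scene0.png'),(800,600),interpolation=cv2.INTER_CUBIC);cv2.imwrite('pics/scene0b.png',t)
print(env.state())
E
```

```text
pics
scene {'fx': 366.141, 'fy': 366.141, 'cx': 253.37, 'cy': 190.93, 'camera_from_world': [[-0.776, 0.631, -0.0, 381.434], [-0.536, -0.658, 0.529, 248.101], [0.333, 0.411, 0.849, -1469.521], [0.0, 0.0, 0.0, 1.0]]}
top {'fx': 484.479, 'fy': 484.479, 'cx': 254.547, 'cy': 191.824, 'camera_from_world': [[-0.004, -1.0, 0.013, 1.928], [0.992, -0.002, 0.128, -509.079], [-0.128, 0.013, 0.992, -1457.855], [0.0, 0.0, 0.0, 1.0]]}
{'time_s': 0.1, 'qpos': array([ 6.75524016e+01,  1.83462042e+01,  8.96991904e+01, -6.80060908e-04,
        7.20427960e+01, -1.14716925e+00]), 'qvel': array([ 0.00024764, -0.11621553, -0.06133106, -0.05268914, -0.02150918,
        0.07667905]), 'effort': array([-2.33179062e-04, -4.13336170e+01, -2.32509041e+01,  7.31726387e-02,
        4.22317442e-02, -4.25776363e-05]), 'ee_pos': array([208.70179033, 535.26366611, 185.52369074]), 'ee_rot': array([-1.79911814e+02, -1.11914361e-03,  1.58699780e+02]), 'force': array([ 0.05526928, -0.3369866 , -0.66231411]), 'torque': array([ 0.02721648, -0.0098559 , -0.02018896]), 'gripper_force': 0.0, 'gripper_width': 91.3282764203703}
```

View pics/top0b.png

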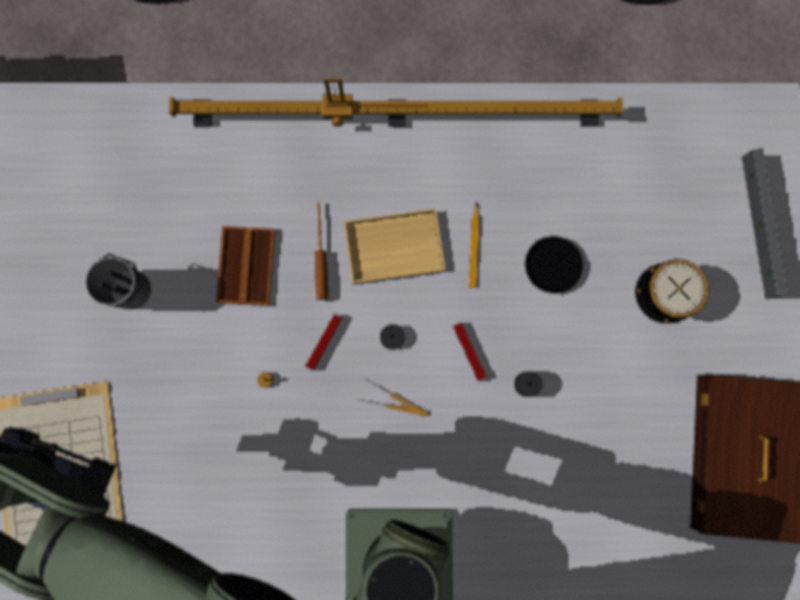

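View pics/scene0b.png

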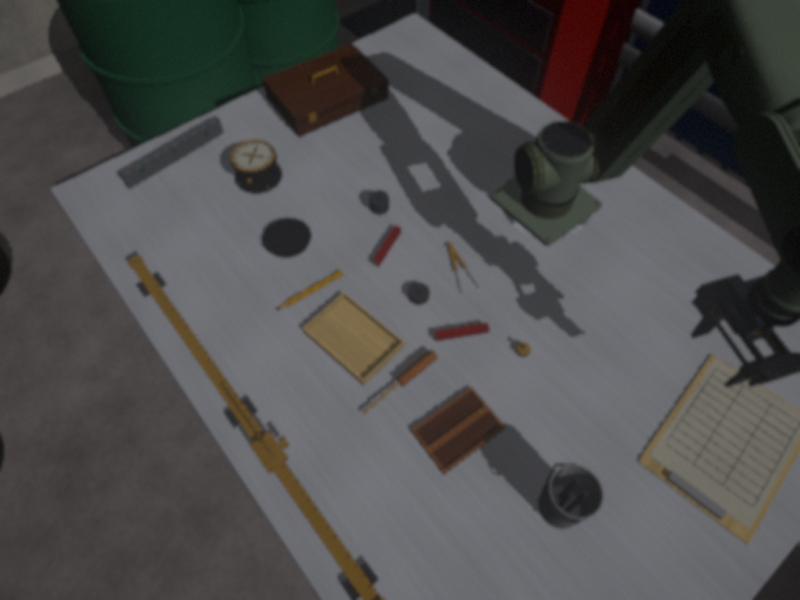

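The top view shows the magnet board at (247,265) and the tray at (397,247). The dish is at (555,264) and the compass at (680,288). The red bars are at (324,342) and (470,351), the slugs at (393,337) and (529,384), and the screw at (266,380). The scene view shows the same pieces. I'll enlarge both to read the pixels.

Run:
```python
from h import *
def crop(f,x0,y0,x1,y1,s,o):
    im=cv2.imread(f'pics/{f}.png')[y0:y1,x0:x1]; im=cv2.resize(im,None,fx=s,fy=s,interpolation=cv2.INTER_CUBIC)
    im=cv2.convertScaleAbs(im,alpha=1.5,beta=20)
    for x in range((x0+19)//20*20,x1,20): cv2.line(im,((x-x0)*s,0),((x-x0)*s,6),(0,255,0),1);cv2.putText(im,str(x),((x-x0)*s,16),0,.35,(0,120,0))
    for y in range((y0+19)//20*20,y1,20): cv2.line(im,(0,(y-y0)*s),(6,(y-y0)*s),(0,255,0),1);cv2.putText(im,str(y),(8,(y-y0)*s+4),0,.35,(0,120,0))
    cv2.imwrite(f'pics/{o}.png',im)
crop('top0',130,125,390,265,3,'topc')
crop('scene0',150,110,350,310,3,'scenec')
```

```text
(no output)
```

View pics/topc.png

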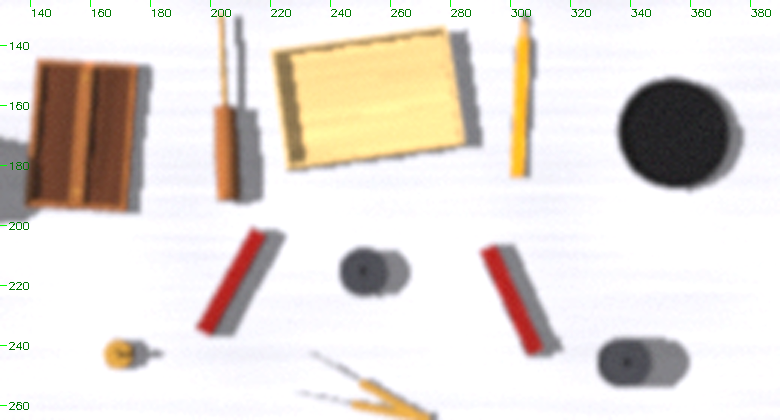

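View pics/scenec.png

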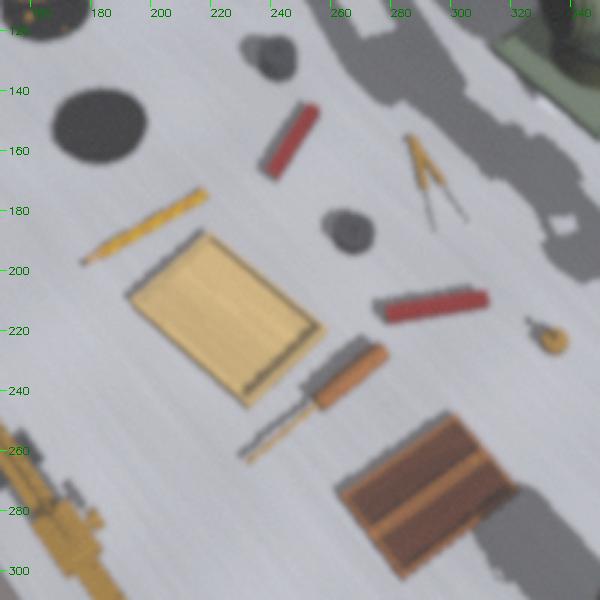

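The crops show the board, tray, bars, slugs and screw clearly. The right slug casts the longer shadow, so it is the long one. Next I triangulate.

```bash
cat >> h.py <<'E'
def P(m,X):
    c=np.array(m['camera_from_world'])@np.r_[X,1]; return np.array([m['cx']+m['fx']*c[0]/-c[2], m['cy']-m['fy']*c[1]/-c[2]])
def ray(m,u):
    T=np.array(m['camera_from_world']);R=T[:3,:3];d=R.T@np.array([(u[0]-m['cx'])/m['fx'],-(u[1]-m['cy'])/m['fy'],-1]);return -R.T@T[:3,3],d
def onz(m,u,z):
    o,d=ray(m,u);return o+d*(z-o[2])/d[2]
def tri(ms,us):
    A=np.zeros((3,3));b=np.zeros(3)
    for m,u in zip(ms,us):
        o,d=ray(m,u);d/=np.linalg.norm(d);Q=np.eye(3)-np.outer(d,d);A+=Q;b+=Q@o
    X=np.linalg.solve(A,b); return X,max(np.linalg.norm(P(m,X)-u) for m,u in zip(ms,us))
E
python3 - <<'E'
from h import *
np.set_printoptions(precision=1,suppress=True)
t=env.camera_model('top');s=env.camera_model('scene')
T=lambda x,y:np.array([130+x/3,125+y/3]);S=lambda x,y:np.array([150+x/3,110+y/3])
for n,a,b in [('A',T(232,282),S(437,306)),('A1',T(258,236),S(388,313)),('A2',T(206,328),S(488,298)),('B',T(512,301),S(293,141)),('B1',T(490,252),S(273,172)),('B2',T(533,350),S(312,110)),
 ('ishort top',T(364,271),S(352,229)),('ilong top',T(627,362),S(279,54)),('screw',T(119,354),S(553,341)),
 ('bd1',T(38,61),S(402,579)),('bd2',T(139,66),S(340,493)),('bd3',T(126,209),S(454,413)),('bd4',T(27,205),S(518,489)),
 ('tr1',T(273,51),S(248,406)),('tr2',T(443,29),S(127,294)),('tr3',T(466,146),S(206,232)),('tr4',T(290,170),S(325,328)),('dish',T(674,133),S(100,126))]:
    X,e=tri([t,s],[a,b]); print(n,X,round(e,2),'top@z',[(z,onz(t,a,z)[:2]) for z in(11,)])
E
```

```text
A [426.5 147.8  10.3] 0.51 top@z [(11, array([427.4, 146.5]))]
A1 [475.  120.2  10.1] 0.06 top@z [(11, array([475.1, 120. ]))]
A2 [377.4 176.   13.8] 1.44 top@z [(11, array([380.2, 172.8]))]
B [ 406.  -141.7    8.8] 0.46 top@z [(11, array([ 406.9, -142.5]))]
B1 [ 456.4 -119.    10.8] 0.63 top@z [(11, array([ 457.7, -120.5]))]
B2 [ 356.2 -163.1   10.7] 0.1 top@z [(11, array([ 356.4, -163.3]))]
ishort top [437.3  10.9  18.4] 0.24 top@z [(11, array([438.4,  10.3]))]
ilong top [ 341.3 -254.3   27.9] 1.05 top@z [(11, array([ 343.8, -259.9]))]
screw [353.6 262.8   7. ] 0.26 top@z [(11, array([353.9, 261.5]))]
bd1 [661.5 353.8   5. ] 0.19 top@z [(11, array([660.5, 352. ]))]
bd2 [654.3 247.2  10. ] 0.44 top@z [(11, array([655. , 246.1]))]
bd3 [502.5 257.5  13.6] 0.39 top@z [(11, array([503.6, 257. ]))]
bd4 [507.5 360.9   9.5] 0.39 top@z [(11, array([508. , 359.5]))]
tr1 [669.7 107.6   8. ] 0.88 top@z [(11, array([671. , 105.4]))]
tr2 [693.2 -75.5  27.8] 1.17 top@z [(11, array([694.6, -74.1]))]
tr3 [570.3 -98.   10.3] 0.45 top@z [(11, array([569.1, -96.9]))]
tr4 [543.5  88.3   9. ] 0.46 top@z [(11, array([544.1,  87.1]))]
dish [ 581.8 -315.     9.3] 0.47 top@z [(11, array([ 582.6, -315.6]))]
```

```bash
cat > go.py <<'E'
import sys; from h import *
from scipy.spatial.transform import Rotation as R
# usage: go.py x y z yaw -> units to type; slide given for (a) before the spin, (b) after it
x,y,z,yaw=map(float,sys.argv[1:5]); s=env.state(); p=s['ee_pos']; r=s['ee_rot']
d=np.array([x,y,z])-p; sp=((r[2]-yaw+180)%360-180)
M=R.from_euler('xyz',r,degrees=True).as_matrix(); M2=R.from_euler('xyz',[180,0,yaw],degrees=True).as_matrix()
print('before',np.round(M.T@d/30,2),'after',np.round(M2.T@d/30,2),'spin',round(sp/8,2),'t',round(s['time_s'],1),'pos',np.round(p,1),'rot',np.round(r,1),'q6',round(s['qpos'][5]))
E
python3 go.py 426.5 147.5 150 150.7
```

```text
before [-11.46  -9.4    1.2 ] after [-12.66  -7.72   1.18] spin 1.0 t 0.1 pos [208.7 535.3 185.5] rot [-179.9   -0.   158.7] q6 -1
```

```bash
python3 -m jog '{"jaw":[60,60,60,60,60,60,60,60,60,60],"slide":[[0,0,0],[-0.4,-0.3,0.09],[-0.9,-0.6,0.09],[-0.9,-0.6,0.09],[-0.9,-0.6,0.09],[-0.9,-0.6,0.09],[-0.9,-0.6,0.09],[-0.9,-0.6,0.09],[-0.9,-0.6,0.09],[-0.9,-0.6,0.09]],"spin":[1,0,0,0,0,0,0,0,0,0]}' 40 && python3 -m jog '{"jaw":[50,50,50,50,50,50,50,50],"slide":[[-0.9,-0.6,0.09],[-0.9,-0.6,0.09],[-0.9,-0.6,0.09],[-0.9,-0.6,0.09],[-0.9,-0.3,0.1],[-0.5,0,0],[0,0,0],[0,0,0]],"spin":[0,0,0,0,0,0,0,0]}'
python3 - <<'E'
from h import *
m,im=snap('wrist','w1'); print({k:np.round(v,3).tolist() for k,v in m.items()})
for p in [(475,120),(377.4,175),(426.5,147.8)]: print(P(m,np.array([*p,18])))
cv2.imwrite('pics/w1b.png',cv2.resize(im[:,:,::-1],(768,576),interpolation=cv2.INTER_CUBIC))
E
python3 go.py 426.5 147.5 150 150.7
```

```text
time_s: 1.1
ee_pos: [332.8, 288.3, 161.5]
ee_rot: [-179.9, 0.0, 150.9]
force: [0.4, 0.4, 0.3]
gripper_width: 60.0
gripper_force: 0.0
time_s: 1.9
ee_pos: [423.4, 146.9, 148.0]
ee_rot: [-180.0, -0.1, 150.7]
force: [-0.6, 0.0, 0.1]
gripper_width: 49.9
gripper_force: 0.0
{'fx': 340.385, 'fy': 340.385, 'cx': 255.206, 'cy': 190.389, 'camera_from_world': [[0.49, 0.872, -0.002, -334.379], [-0.845, 0.474, -0.247, 305.1], [-0.215, 0.123, 0.969, -279.923], [0.0, 0.0, 0.0, 1.0]]}
[257.96508886 233.06936382]
[258.36676248 121.99438989]
[258.57134403 179.93428282]
before [-0.09  0.06 -0.07] after [-0.09  0.06 -0.07] spin 0.01 t 1.9 pos [423.2 147.2 148. ] rot [-1.800e+02 -1.000e-01  1.508e+02] q6 -43
```

View pics/w1b.png

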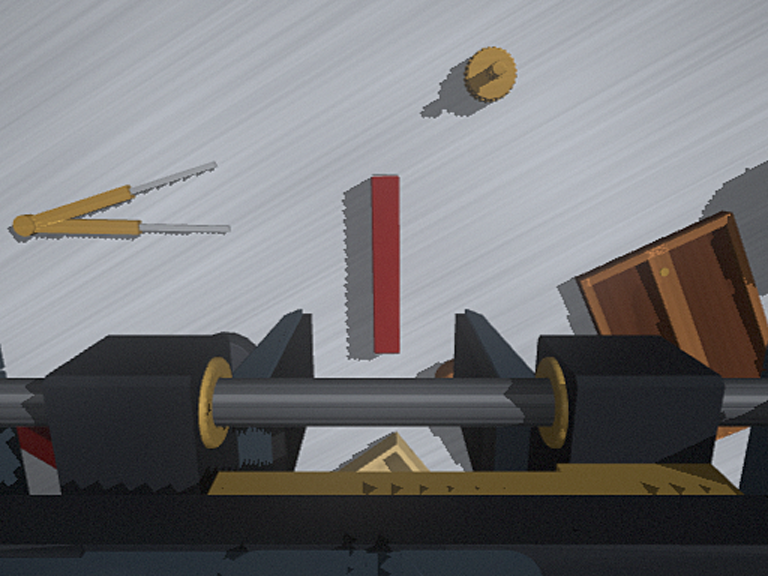

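The wrist view shows magnet A upright, from (372–400,176) to (372–400,353). It is aligned with the tool and within about 3 px of the prediction. The screw head is at (491,74), and the board's divider and near corner are visible.

```bash
python3 - <<'E'
from h import *
np.set_printoptions(precision=1,suppress=True)
w=env.camera_model('wrist')
for n,u,z in [('A2',(386,177),18),('A1',(386,353),18),('screw',(490,74),10),('bdcorner4',(577,278),11),('bdcorner3?',(730,213),11)]:
    print(n,onz(w,np.array(u)/1.5,z))
E
python3 go.py 425 149 60 151.0; python3 go.py 425 149 8 151.0
```

```text
A2 [373.5 176.2  18. ]
A1 [476.7 118.5  18. ]
screw [350.9 262.   10. ]
bdcorner4 [494.9 255.9  11. ]
bdcorner3? [503.6 360.7  11. ]
before [-0.03  0.08  2.93] after [-0.02  0.08  2.93] spin -0.03 t 1.9 pos [423.2 147.2 148. ] rot [-1.800e+02 -1.000e-01  1.508e+02] q6 -43
before [-0.03  0.08  4.67] after [-0.02  0.08  4.67] spin -0.03 t 1.9 pos [423.2 147.2 148. ] rot [-1.800e+02 -1.000e-01  1.508e+02] q6 -43
```

```bash
python3 -m jog '{"jaw":[50,50,50,50,50,50,50,50,50],"slide":[[-0.03,0.03,0.7],[0,0,0.8],[0,0,0.8],[0,0,0.8],[0,0,0.7],[0,0,0.5],[0,0,0.3],[0,0,0.07],[0,0,0]],"spin":[0,0,0,0,0,0,0,0,0]}' 40 && python3 -m jog '{"jaw":[5,5,5,5,5,5,5],"slide":[[0,0,0],[0,0,0],[0,0,0],[0,0,0],[0,0,0],[0,0,0],[0,0,0]],"spin":[0,0,0,0,0,0,0]}' 40 && python3 -m jog '{"jaw":[5,5,5,5,5,5],"slide":[[0,0,-0.2],[0,0,-0.6],[0,0,-0.9],[0,0,-0.9],[0,0,-0.9],[0,0,-0.9]],"spin":[0,0,0,0,0,0]}' 40; python3 go.py 560 310 135 176.5
```

```text
time_s: 2.85
ee_pos: [425.2, 147.5, 8.3]
ee_rot: [180.0, 0.0, 150.8]
force: [0.1, 0.4, 0.8]
gripper_width: 49.8
gripper_force: 0.0
time_s: 3.55
ee_pos: [425.3, 147.0, 8.1]
ee_rot: [180.0, 0.0, 150.7]
force: [0.3, 0.3, -0.6]
gripper_width: 5.0
gripper_force: 0.0
time_s: 4.15
ee_pos: [425.0, 147.0, 141.6]
ee_rot: [180.0, 0.0, 150.7]
force: [1.2, -0.1, -0.5]
gripper_width: 5.0
gripper_force: 0.0
before [-1.26  6.94  0.22] after [-4.16  5.7   0.22] spin -3.23 t 4.2 pos [425.  147.  141.6] rot [180.    0.  150.7] q6 -43
```

Run:
```python
from h import *
m,im=snap('wrist','w2')
cv2.imwrite('pics/w2b.png',cv2.resize(im[:,:,::-1],(768,576),interpolation=cv2.INTER_CUBIC))
```

```text
(no output)
```

View pics/w2b.png

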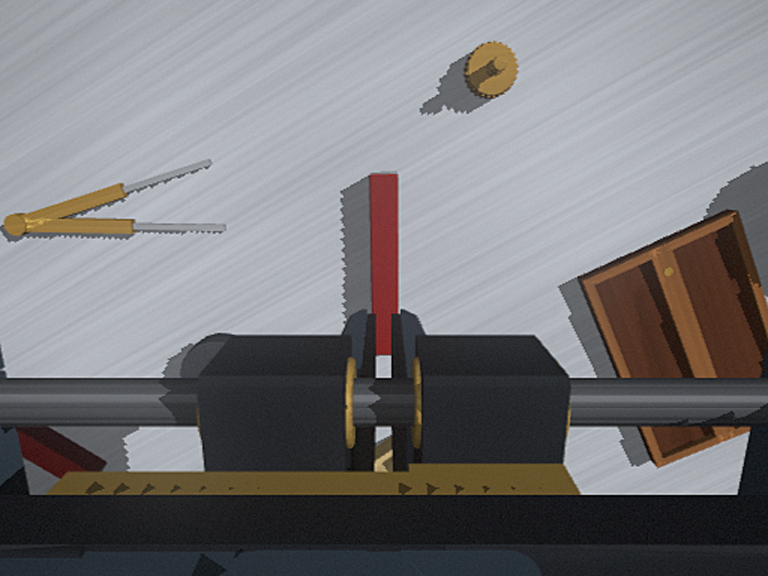

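Magnet A has not moved; its far end is still at (384,174). The pads closed to 5 mm without gripping, so they engaged too high. I'll check the tip geometry, then try lower.

```bash
python3 - <<'E'
from h import *
w=env.camera_model('wrist'); p=env.state()['ee_pos']
for d in (0,10,19,40): print(d,P(w,p+[0,0,d])*1.5)
u=np.array([384,174])/1.5; print(onz(w,u,18), onz(w,u,9))
w0=dict(w)
E
python3 -m jog '{"jaw":[35,35,35,35,35,35,35,35,35],"slide":[[0,0,0.3],[0,0,0.7],[0,0,0.8],[0,0,0.8],[0,0,0.8],[0,0,0.6],[0,0,0.4],[0,0,0.15],[0,0,0]],"spin":[0,0,0,0,0,0,0,0,0]}' 40 && python3 -m jog '{"jaw":[10,10,10,10],"slide":[[0,0,0],[0,0,0],[0,0,0],[0,0,0]],"spin":[0,0,0,0]}' 40
```

```text
0 [384.73421807 333.47547973]
10 [384.95803561 342.28918085]
19 [385.17884925 350.98459183]
40 [385.781652  374.7223356]
[377.21153407 177.17139143  18.        ] [377.57156929 177.04522402   9.        ]
time_s: 5.1
ee_pos: [424.1, 146.7, 2.5]
ee_rot: [-179.9, -0.1, 150.7]
force: [-0.7, -0.4, 0.3]
gripper_width: 35.0
gripper_force: 0.0
time_s: 5.5
ee_pos: [425.5, 147.1, 4.0]
ee_rot: [180.0, 0.0, 150.7]
force: [0.3, 0.2, -0.3]
gripper_width: 10.6
gripper_force: 0.0
```

Run:
```python
from h import *
m,im=snap('wrist','w3'); m2,i2=snap('scene','s3'); m3,i3=snap('top','t3')
a=cv2.resize(im[100:384,100:400,::-1],(400,379)); b=cv2.resize(i2[160:260,230:350,::-1],(400,333),interpolation=cv2.INTER_CUBIC); c=cv2.resize(i3[170:270,150:270,::-1],(400,333),interpolation=cv2.INTER_CUBIC)
o=np.zeros((600,800,3),np.uint8); o[:379,:400]=a; o[:333,400:]=b; o[333:600,400:]=c[:267]
cv2.imwrite('pics/v3.png',o); print(env.state()['gripper_width'],P(m2,env.state()['ee_pos']),P(m3,env.state()['ee_pos']))
```

```text
10.044074864669383 [295.13339635 212.50857015] [207.3455926  219.83593575]
```

View pics/v3.png

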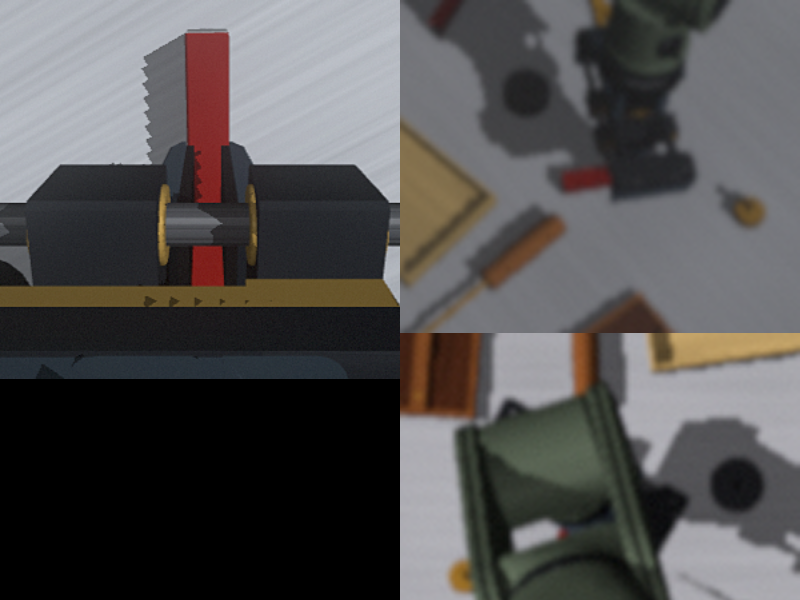

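Through the finger gap I see red magnet with the fingers above it: the gap is at about (197–223,150–280) in the crop. The gap scale puts the real tips 20–30 mm above the reported TCP. I'll feel downward in small steps with the jaws open.

```bash
python3 -m jog '{"jaw":[40,40,40,40],"slide":[[0,0,0],[0,0,0],[0,0,0.1],[0,0,0.2]],"spin":[0,0,0,0]}' 40 && python3 -m jog '{"jaw":[40,40,40],"slide":[[0,0,0.1],[0,0,0.1],[0,0,0]],"spin":[0,0,0]}' 40; python3 go.py 425 147.3 -10 150.8
```

```text
time_s: 6.05
ee_pos: [425.6, 147.1, -5.5]
ee_rot: [180.0, 0.0, 150.7]
force: [-0.3, 0.1, -0.2]
gripper_width: 38.6
gripper_force: 0.0
time_s: 6.35
ee_pos: [424.8, 146.9, -12.0]
ee_rot: [-180.0, -0.0, 150.7]
force: [-1.1, 0.0, -1.1]
gripper_width: 40.0
gripper_force: 0.0
before [ 0.    0.01 -0.07] after [ 0.    0.01 -0.07] spin -0.01 t 6.3 pos [424.8 146.9 -12. ] rot [-180.    -0.   150.7] q6 -43
```

Reported TCP is z = -12 with no contact, so the reported TCP does sit below the real tips. I'll continue down in 3 mm steps.

```bash
python3 -m jog '{"jaw":[40,40],"slide":[[0,0,0.1],[0,0,0]],"spin":[0,0]}' 40 && python3 -m jog '{"jaw":[40,40],"slide":[[0,0,0.1],[0,0,0]],"spin":[0,0]}' 40 && python3 -m jog '{"jaw":[10,10,10,10],"slide":[[0,0,0],[0,0,0],[0,0,0],[0,0,0]],"spin":[0,0,0,0]}' 40
```

```text
time_s: 6.55
ee_pos: [425.1, 147.0, -14.7]
ee_rot: [-180.0, -0.0, 150.7]
force: [-0.2, -0.5, 0.3]
gripper_width: 40.1
gripper_force: 0.0
time_s: 6.75
ee_pos: [425.1, 147.0, -17.7]
ee_rot: [-180.0, -0.0, 150.7]
force: [0.3, 0.5, -0.6]
gripper_width: 39.8
gripper_force: 0.0
time_s: 7.15
ee_pos: [425.5, 147.2, -17.3]
ee_rot: [180.0, 0.0, 150.7]
force: [1.0, -0.0, 0.6]
gripper_width: 17.7
gripper_force: 40.0
```

Gripped: width 17.7, 40 N. I'll lift and move over the board.

```bash
python3 -m jog '{"jaw":[10,10,10,10,10,10,10,10,10,10],"slide":[[0,0,-0.1],[0,0,-0.4],[0,0,-0.8],[0,0,-0.9],[0,0,-0.9],[0,0,-0.9],[0,0,-0.5],[0,0,0],[0,0,0],[0,0,0]],"spin":[0,0,0,0,0,0,0,-1,-1,-1]}' 40; python3 go.py 560 310 115 176
```

```text
time_s: 8.15
ee_pos: [424.5, 146.7, 117.4]
ee_rot: [-180.0, -0.1, 175.0]
force: [0.1, 0.5, -2.3]
gripper_width: 17.5
gripper_force: 40.0
before [-4.03  5.81  0.07] after [-4.13  5.74  0.08] spin -0.12 t 8.2 pos [424.5 146.7 117.4] rot [-1.80e+02 -1.00e-01  1.75e+02] q6 -67
```

```bash
python3 -m jog '{"jaw":[10,10,10,10,10,10,10,10,10,10],"slide":[[-0.4,0.5,0],[-0.7,0.7,0],[-0.7,0.7,0],[-0.7,0.7,0],[-0.7,0.7,0],[-0.7,0.7,0],[-0.7,0.7,0],[-0.3,0.5,-0.5],[-0.1,0.2,-0.5],[0,0,0]],"spin":[0,0,0,0,0,0,0,0,0,0]}' 40
python3 - <<'E'
from h import *
m,im=snap('wrist','w4'); 
for c in [(661,353),(654.5,247),(502.5,257),(507.5,360.5)]: print(P(m,np.array([*c,11.]))*1.5)
cv2.imwrite('pics/w4b.png',cv2.resize(im[:,:,::-1],(768,576),interpolation=cv2.INTER_CUBIC))
import pickle; pickle.dump(m,open('w4.pkl','wb'))
E
```

```text
time_s: 9.15
ee_pos: [590.8, 295.7, 148.7]
ee_rot: [179.9, 0.1, 174.7]
force: [1.4, 0.6, -2.7]
gripper_width: 17.4
gripper_force: 40.0
[473.51708339 353.85402875]
[322.62289333 358.29451374]
[308.98486897 132.81411888]
[473.65308705 125.17862929]
```

View pics/w4b.png

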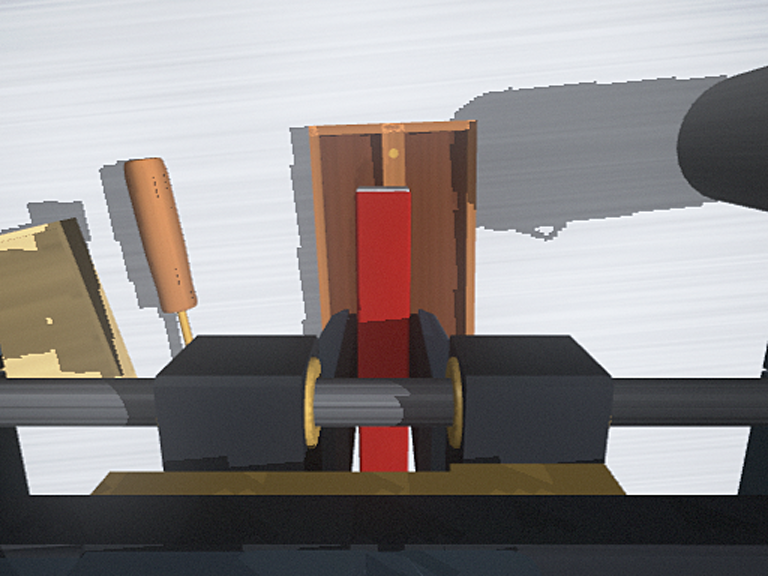

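The wrist view shows the held magnet, front end at (383,188), square to the tool. The board's near corners are at (309,127) and (477,121) and its divider end is at (393,126).

Run:
```python
from h import *
import pickle
np.set_printoptions(precision=1,suppress=True)
w=pickle.load(open('w4.pkl','rb'))
for n,u in [('c3',(309,127)),('c4',(477,121)),('mid',(393,125)),('L',(322,325)),('R',(474,330)),('divL0',(383,135)),('divR0',(405,132)),('hx',(383,188))]:
    print(n,onz(w,np.array(u)/1.5,11)[:2])
```

```text
c3 [499.  257.5]
c4 [505.2 362.7]
mid [502.7 310.1]
L [629.9 249.6]
R [643.3 354.2]
divL0 [508.1 303.3]
divR0 [507.6 317.3]
hx [540.9 300.3]
```

```bash
python3 go.py 582.1 332.3 40 176.55;python3 go.py 582.1 332.3 -11 176.55
```

```text
before [0.36 1.23 3.58] after [0.32 1.24 3.58] spin -0.23 t 9.2 pos [589.6 294.6 147.5] rot [-180.     0.   174.7] q6 -59
before [0.36 1.23 5.28] after [0.32 1.24 5.28] spin -0.23 t 9.2 pos [589.6 294.6 147.5] rot [-180.     0.   174.7] q6 -59
```

```bash
python3 -m jog '{"jaw":[10,10,10,10,10,10,10,10,10,10],"slide":[[0,0,0],[0.1,0.4,0],[0.2,0.6,0],[0.02,0.24,0.3],[0,0,0.8],[0,0,0.9],[0,0,0.8],[0,0,0.6],[0,0,0.18],[0,0,0]],"spin":[-0.23,0,0,0,0,0,0,0,0,0]}' 40; python3 go.py 582.1 332.3 -11 176.55
```

```text
time_s: 10.2
ee_pos: [581.3, 332.4, 38.8]
ee_rot: [-179.9, -0.1, 176.6]
force: [0.1, -0.4, -2.5]
gripper_width: 17.4
gripper_force: 40.0
before [-0.03  0.    1.66] after [-0.03 -0.    1.66] spin 0.0 t 10.2 pos [581.3 332.4  38.8] rot [-1.799e+02 -1.000e-01  1.766e+02] q6 -58
```

```bash
python3 -m jog '{"jaw":[10,10,10,10,10,10],"slide":[[-0.02,0,0.4],[0,0,0.5],[0,0,0.4],[0,0,0.2],[0,0,0.1],[0,0,0]],"spin":[0,0,0,0,0,0]}' 40;  python3 -m jog '{"jaw":[10,10],"slide":[[0,0,0.03],[0,0,0]],"spin":[0,0]}' 40;python3 -m jog '{"jaw":[10,10],"slide":[[0,0,0.03],[0,0,0]],"spin":[0,0]}' 40
```

```text
time_s: 10.8
ee_pos: [582.7, 332.1, -8.3]
ee_rot: [-180.0, -0.0, 176.5]
force: [-0.6, -0.1, -2.3]
gripper_width: 17.4
gripper_force: 40.0
time_s: 11.0
ee_pos: [583.2, 332.3, -8.3]
ee_rot: [180.0, 0.0, 176.5]
force: [0.1, 0.4, -2.9]
gripper_width: 17.6
gripper_force: 40.0
time_s: 11.2
ee_pos: [582.9, 332.2, -9.4]
ee_rot: [180.0, 0.0, 176.5]
force: [0.5, 0.4, -3.5]
gripper_width: 17.5
gripper_force: 40.0
```

```bash
for i in 1 2 ; do :; done; python3 -m jog '{"jaw":[10,10],"slide":[[0,0,0.04],[0,0,0]],"spin":[0,0]}' 40|grep -E 'pos|force: \['; python3 -m jog '{"jaw":[10,10],"slide":[[0,0,0.03],[0,0,0]],"spin":[0,0]}' 40|grep -E 'pos|force: \['
```

```text
ee_pos: [582.7, 332.1, -10.9]
force: [-0.6, 0.6, -2.2]
ee_pos: [582.9, 332.2, -11.3]
force: [-1.4, -0.8, 0.1]
```

Load has been taken up by the groove floor. Releasing.

```bash
python3 -m jog '{"jaw":[18,20,24,26,26],"slide":[[0,0,0],[0,0,0],[0,0,0],[0,0,0],[0,0,0]],"spin":[0,0,0,0,0]}' 40; python3 -m jog '{"jaw":[26,26,40,40,40,40,40],"slide":[[0,0,-0.3],[0,0,-0.7],[0,0,-0.9],[0,0,-0.9],[0,0,-0.9],[0,0,-0.9],[0,0,-0.4]],"spin":[0,0,0,0,0,0,0]}' 40; python3 go.py 406 -141 130 203.8
```

```text
time_s: 12.1
ee_pos: [583.0, 332.3, -11.7]
ee_rot: [180.0, 0.0, 176.5]
force: [-1.2, -0.2, -0.2]
gripper_width: 25.7
gripper_force: 0.0
time_s: 12.8
ee_pos: [584.2, 332.9, 142.1]
ee_rot: [179.8, 0.3, 176.5]
force: [0.1, -0.1, -0.1]
gripper_width: 40.2
gripper_force: 0.0
before [  4.98 -16.13   0.33] after [ 11.81 -12.06   0.4 ] spin -3.41 t 12.8 pos [584.2 332.9 142.1] rot [179.8   0.3 176.5] q6 -58
```

```bash
python3 -m jog '{"jaw":[50,50,50,50,50,50,50,50,50,50],"slide":[[0.1,-0.4,0],[0.3,-0.8,0],[0.3,-0.95,0],[0.3,-0.95,0],[0.3,-0.95,0],[0.3,-0.95,0],[0.3,-0.95,0],[0.3,-0.95,0],[0.3,-0.95,0],[0.3,-0.95,0]],"spin":[0,0,0,0,0,0,0,0,0,0]}' && python3 -m jog '{"jaw":[50,50,50,50,50,50,50,50,50,50],"slide":[[0.3,-0.95,0],[0.3,-0.95,0],[0.3,-0.95,0],[0.3,-0.95,0],[0.3,-0.95,0],[0.3,-0.95,0],[0.3,-0.95,0],[0.2,-0.5,0.1],[0,0,0],[0,0,0]],"spin":[0,0,0,0,0,0,0,0,-1,-1]}' && python3 -m jog '{"jaw":[50,50,50],"slide":[[0,0,0],[0,0,0],[0,0,0]],"spin":[-1,-0.4,0]}'
python3 - <<'E'
from h import *
m,im=snap('wrist','w5'); 
for c in [(457,-119),(356.3,-163)]: print(P(m,np.array([*c,18.]))*1.5)
cv2.imwrite('pics/w5b.png',cv2.resize(im[:,:,::-1],(768,576),interpolation=cv2.INTER_CUBIC))
import pickle; pickle.dump(m,open('w5.pkl','wb'))
E
```

```text
time_s: 13.8
ee_pos: [480.6, 71.8, 136.6]
ee_rot: [-179.9, -0.2, 176.5]
force: [-0.2, -0.0, 0.3]
gripper_width: 50.3
gripper_force: 0.0
time_s: 14.8
ee_pos: [398.8, -136.6, 133.6]
ee_rot: [179.9, -0.2, -167.2]
force: [0.9, 0.3, 0.3]
gripper_width: 49.7
gripper_force: 0.0
time_s: 15.1
ee_pos: [399.3, -136.0, 133.8]
ee_rot: [179.9, -0.1, -156.3]
force: [-0.2, 0.6, -0.0]
gripper_width: 49.7
gripper_force: 0.0
[370.33471769 360.33487685]
[369.41137048 190.96528879]
```

View pics/w5b.png

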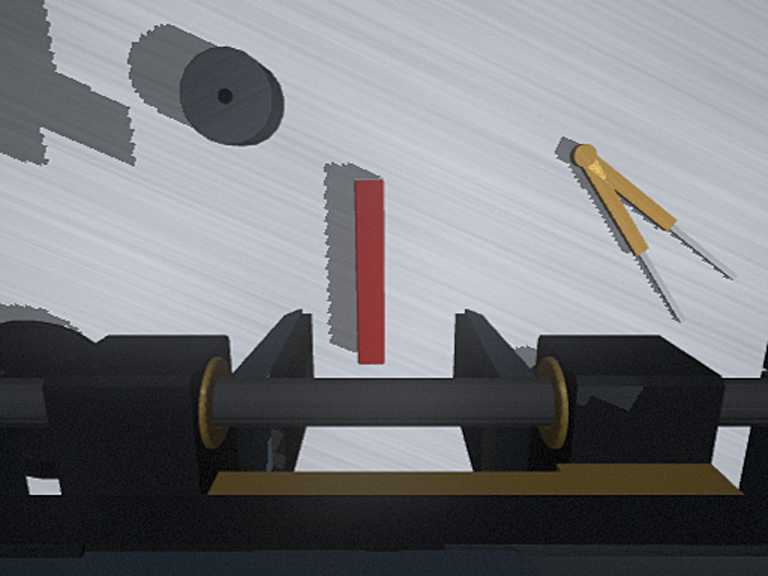

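Magnet B spans (369,180) to (371,363). The long slug's top centre mark is at (225,96), and the dividers are to the right.

```bash
python3 - <<'E'
from h import *
import pickle
w=pickle.load(open('w5.pkl','rb'))
a=onz(w,np.array((369.5,180.5))/1.5,18);b=onz(w,np.array((371.5,363))/1.5,18)
print(a,b,(a+b)/2,np.linalg.norm(a-b),np.degrees(np.arctan2(*(a-b)[1::-1])), 'ilong',onz(w,np.array((225,96))/1.5,38))
t=env.camera_model('top'); print(tri([t,w],[np.array([339,245.7]),np.array((225,96))/1.5]))
E
python3 go.py 404 -141.3 -17.5 203.4
```

```text
[ 350.56812802 -165.40864311   18.        ] [ 458.42057428 -117.55119023   18.        ] [ 404.49435115 -141.47991667   18.        ] 117.99358440427301 -156.0716640598803 ilong [ 339.72238214 -254.93710244   38.        ]
(array([ 341.46012078, -254.57669643,   39.21716675]), np.float64(2.220864791531621))
before [-0.07 -0.23  5.05] after [-0.06 -0.22  5.05] spin 0.03 t 15.2 pos [ 399.6 -136.   134.1] rot [ 1.799e+02 -1.000e-01 -1.564e+02] q6 -134
```

```bash
python3 -m jog '{"jaw":[40,40,40,40,40,40,40,40,40,40],"slide":[[-0.07,-0.24,0.3],[0,0,0.8],[0,0,0.9],[0,0,0.9],[0,0,0.9],[0,0,0.6],[0,0,0.4],[0,0,0.15],[0,0,0.1],[0,0,0]],"spin":[0,0,0,0,0,0,0,0,0,0]}' && python3 -m jog '{"jaw":[10,10,10,10,10],"slide":[[0,0,0],[0,0,0],[0,0,0],[0,0,0],[0,0,0]],"spin":[0,0,0,0,0]}' 40; python3 go.py 404 -141.3 -17.5 203.4
```

```text
time_s: 16.15
ee_pos: [406.1, -142.1, -16.4]
ee_rot: [180.0, -0.0, -156.3]
force: [-1.0, -0.7, 0.1]
gripper_width: 40.3
gripper_force: 0.0
time_s: 16.65
ee_pos: [406.3, -142.0, -15.8]
ee_rot: [-180.0, 0.0, -156.3]
force: [-0.9, -0.1, 4.2]
gripper_width: 17.3
gripper_force: 40.0
before [0.06 0.05 0.05] after [0.06 0.05 0.06] spin 0.04 t 16.6 pos [ 406.3 -142.   -15.8] rot [-180.     0.  -156.3] q6 -135
```

```bash
python3 -m jog '{"jaw":[10,10,10,10,10,10,10,10,10,10],"slide":[[0,0,-0.1],[0,0,-0.4],[0,0,-0.8],[0,0,-0.9],[0,0,-0.9],[0,0,-0.6],[0,0,0],[0,0,0],[0,0,0],[0,0,0]],"spin":[0,0,0,0,0,0,1,1,1,0.4]}' 40; python3 go.py 578 278.5 80 176.55
```

```text
time_s: 17.65
ee_pos: [405.2, -141.7, 94.3]
ee_rot: [180.0, -0.1, 176.3]
force: [0.7, -0.0, -4.1]
gripper_width: 17.5
gripper_force: 40.0
before [-4.85 14.35  0.48] after [-4.91 14.33  0.48] spin -0.03 t 17.6 pos [ 405.2 -141.7   94.3] rot [ 1.800e+02 -1.000e-01  1.763e+02] q6 -107
```

```bash
python3 -m jog '{"jaw":[10,10,10,10,10,10,10,10,10,10],"slide":[[-0.15,0.4,0],[-0.3,0.8,0],[-0.3,0.9,0],[-0.3,0.9,0],[-0.3,0.9,0],[-0.3,0.9,0],[-0.3,0.9,0],[-0.3,0.9,0],[-0.3,0.9,0],[-0.3,0.9,0]],"spin":[0,0,0,0,0,0,0,0,0,0]}' 40 && python3 -m jog '{"jaw":[10,10,10,10,10,10,10,10,10],"slide":[[-0.3,0.9,0],[-0.3,0.9,0],[-0.35,0.9,0],[-0.35,0.9,0],[-0.35,0.9,0],[-0.35,0.9,0],[-0.1,0.4,0],[0,0,0],[0,0,0]],"spin":[0,0,0,0,0,0,0,0,0]}'; python3 go.py 580 278.5 -8 176.55
```

```text
time_s: 18.65
ee_pos: [506.3, 106.4, 94.3]
ee_rot: [180.0, -0.1, 176.6]
force: [-0.4, -1.4, -3.1]
gripper_width: 17.5
gripper_force: 40.0
time_s: 19.55
ee_pos: [578.8, 273.6, 94.1]
ee_rot: [-179.9, -0.1, 176.6]
force: [-0.3, -0.8, -2.9]
gripper_width: 17.5
gripper_force: 40.0
before [-0.04  0.17  3.4 ] after [-0.03  0.16  3.4 ] spin 0.0 t 19.6 pos [578.8 273.6  94.1] rot [-1.799e+02 -1.000e-01  1.766e+02] q6 -62
```

```bash
python3 -m jog '{"jaw":[10,10,10,10,10,10,10,10,10],"slide":[[-0.04,0.17,0],[0,0,0.5],[0,0,0.8],[0,0,0.8],[0,0,0.7],[0,0,0.4],[0,0,0.2],[0,0,0],[0,0,0]],"spin":[0,0,0,0,0,0,0,0,0]}' 40 ; python3 -m jog '{"jaw":[10,10],"slide":[[0,0,0.04],[0,0,0]],"spin":[0,0]}' 40|grep -E 'pos|force: \['; python3 -m jog '{"jaw":[10,10],"slide":[[0,0,0.03],[0,0,0]],"spin":[0,0]}' 40|grep -E 'pos|force: \['
```

```text
time_s: 20.45
ee_pos: [582.3, 279.5, -6.2]
ee_rot: [179.9, 0.1, 176.5]
force: [-0.2, -0.3, -2.5]
gripper_width: 17.2
gripper_force: 40.0
ee_pos: [581.9, 279.5, -7.7]
force: [0.3, -0.5, -4.0]
ee_pos: [581.5, 279.3, -9.2]
force: [0.3, 0.2, -2.6]
```

```bash
python3 -m jog '{"jaw":[10,10],"slide":[[0,0,0.04],[0,0,0]],"spin":[0,0]}' 40|grep -E 'pos|force: \['; python3 -m jog '{"jaw":[10,10],"slide":[[0,0,0.02],[0,0,0]],"spin":[0,0]}' 40|grep -E 'pos|force: \['
```

```text
ee_pos: [581.7, 279.4, -9.8]
force: [-0.7, -0.1, 2.5]
ee_pos: [581.7, 279.4, -9.8]
force: [-2.8, -1.2, 6.7]
```

```bash
python3 -m jog '{"jaw":[18,20,24,26,26],"slide":[[0,0,0],[0,0,0],[0,0,0],[0,0,0],[0,0,0]],"spin":[0,0,0,0,0]}' 40; python3 -m jog '{"jaw":[26,26,40,60,80,80,80],"slide":[[0,0,-0.3],[0,0,-0.7],[0,0,-0.9],[0,0,-0.9],[0,0,-0.9],[0,0,-0.9],[0,0,-0.4]],"spin":[0,0,0,0,0,0,0]}' 40
python3 - <<'E'
from h import *
import pickle
m,im=snap('wrist','w6'); pickle.dump(m,open('w6.pkl','wb'))
cv2.imwrite('pics/w6b.png',cv2.resize(im[:,:,::-1],(768,576),interpolation=cv2.INTER_CUBIC))
E
python3 go.py 340.5 -254.8 130 176
```

```text
time_s: 21.75
ee_pos: [581.5, 279.3, -11.3]
ee_rot: [180.0, -0.0, 176.5]
force: [-0.8, 0.1, 0.2]
gripper_width: 25.9
gripper_force: 0.0
time_s: 22.45
ee_pos: [582.9, 279.9, 142.5]
ee_rot: [179.8, 0.3, 176.5]
force: [-0.5, 0.9, -0.0]
gripper_width: 63.5
gripper_force: 0.0
before [  7.01 -18.29   0.34] after [  6.83 -18.35   0.44] spin 0.07 t 22.5 pos [583.3 280.1 143.3] rot [179.8   0.4 176.5] q6 -62
```

View pics/w6b.png

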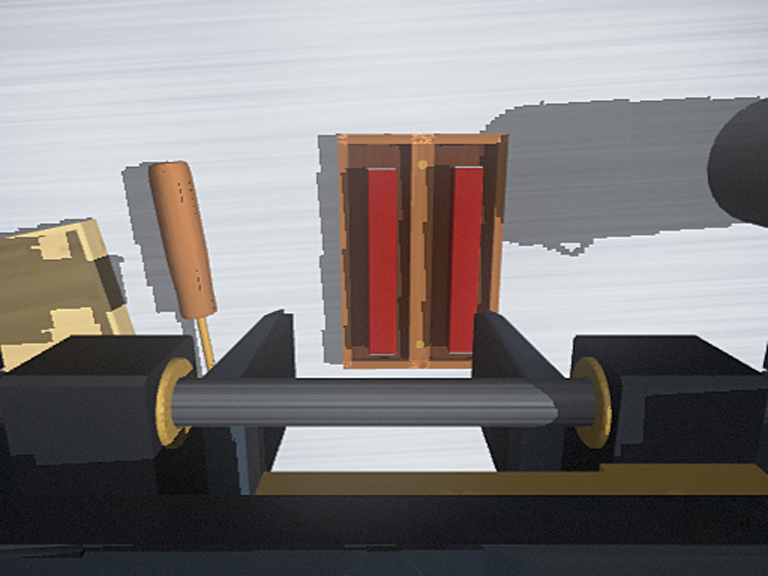

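Both magnets lie in their grooves, at (382,260) and (466,260). Next is the long slug.

```bash
python3 -m jog '{"jaw":[80,80,80,80,80,80,80,80,80,80],"slide":[[0.2,-0.5,0],[0.35,-0.8,0],[0.35,-0.95,0],[0.35,-0.95,0],[0.35,-0.95,0],[0.35,-0.95,0],[0.35,-0.95,0],[0.35,-0.95,0],[0.35,-0.95,0],[0.35,-0.95,0]],"spin":[0,0,0,0,0,0,0,0,0,0]}' 40 && python3 -m jog '{"jaw":[80,80,80,80,80,80,80,80,80,80],"slide":[[0.35,-0.95,0],[0.35,-0.95,0],[0.35,-0.95,0],[0.35,-0.95,0],[0.35,-0.95,0],[0.35,-0.95,0],[0.35,-0.9,0],[0.35,-0.9,0],[0.35,-0.9,0],[0.2,-0.5,0]],"spin":[0,0,0,0,0,0,0,0,0,0]}' && python3 -m jog '{"jaw":[80,80,80,80,80,80,80,80,80,80],"slide":[[0,0,0],[0,0,0],[0,0,0],[0,0,0],[0,0,0],[0,0,0],[0,0,0],[0,0,0],[0,0,0],[0,0,0]],"spin":[1,1,1,1,1,1,1,1,1,0.8]}'; python3 go.py 340.5 -254.8 -13 98
```

```text
time_s: 23.5
ee_pos: [463.7, 17.8, 137.9]
ee_rot: [-180.0, -0.1, 176.6]
force: [1.8, -0.0, 0.0]
gripper_width: 80.4
gripper_force: 0.0
time_s: 24.5
ee_pos: [347.2, -242.8, 137.9]
ee_rot: [180.0, -0.1, 176.5]
force: [-0.1, -1.2, 0.0]
gripper_width: 79.8
gripper_force: 0.0
time_s: 25.5
ee_pos: [348.0, -241.1, 137.9]
ee_rot: [-179.9, -0.1, 97.8]
force: [-0.3, 0.1, 0.2]
gripper_width: 79.9
gripper_force: 0.0
before [-0.42 -0.3   5.03] after [-0.42 -0.31  5.03] spin -0.02 t 25.5 pos [ 348.  -241.1  137.9] rot [-1.799e+02 -1.000e-01  9.780e+01] q6 -44
```

```bash
python3 -m jog '{"jaw":[80,80,80,80,80,80,80,80,80,80],"slide":[[-0.42,-0.3,0],[0,0,0.5],[0,0,0.8],[0,0,0.9],[0,0,0.9],[0,0,0.8],[0,0,0.6],[0,0,0.35],[0,0,0.15],[0,0,0]],"spin":[0,0,0,0,0,0,0,0,0,0]}' && python3 -m jog '{"jaw":[40,40,40,40,40,40],"slide":[[0,0,0],[0,0,0],[0,0,0],[0,0,0],[0,0,0],[0,0,0]],"spin":[0,0,0,0,0,0]}' 45
```

```text
time_s: 26.5
ee_pos: [341.3, -255.2, -11.5]
ee_rot: [-180.0, -0.0, 98.1]
force: [0.1, -0.7, -0.1]
gripper_width: 79.9
gripper_force: 0.0
time_s: 27.1
ee_pos: [341.5, -255.5, -10.8]
ee_rot: [180.0, 0.0, 98.2]
force: [-1.9, -0.2, 5.8]
gripper_width: 49.8
gripper_force: 45.0
```

```bash
python3 -m jog '{"jaw":[40,40,40,40,40,40,40],"slide":[[0,0,-0.1],[0,0,-0.3],[0,0,-0.7],[0,0,-0.9],[0,0,-0.9],[0,0,-0.6],[0,0,0]],"spin":[0,0,0,0,0,0,0]}' 45; python3 go.py 624 -27 60 98
```

```text
time_s: 27.8
ee_pos: [342.8, -256.3, 95.9]
ee_rot: [179.8, 0.2, 98.1]
force: [1.1, 0.7, -7.0]
gripper_width: 49.8
gripper_force: 45.0
before [ 6.24 10.36  1.21] after [ 6.26 10.35  1.2 ] spin 0.02 t 27.8 pos [ 342.8 -256.3   95.9] rot [179.8   0.2  98.1] q6 -46
```

```bash
python3 -m jog '{"jaw":[40,40,40,40,40,40,40,40,40,40],"slide":[[0.2,0.36,0],[0.4,0.7,0],[0.5,0.8,0],[0.5,0.8,0],[0.5,0.8,0],[0.5,0.8,0],[0.5,0.8,0],[0.5,0.8,0],[0.5,0.8,0],[0.5,0.8,0]],"spin":[0,0,0,0,0,0,0,0,0,0]}' 45 && python3 -m jog '{"jaw":[40,40,40,40,40,40,40],"slide":[[0.5,0.8,0],[0.5,0.8,0],[0.5,0.8,0],[0.34,0.5,0],[0,0,0],[0,0,0],[0,0,0]],"spin":[0,0,0,0,0,0,0]}'
python3 - <<'E'
from h import *
import pickle
m,im=snap('wrist','w7'); pickle.dump(m,open('w7.pkl','wb'))
cv2.imwrite('pics/w7b.png',cv2.resize(im[:,:,::-1],(768,576),interpolation=cv2.INTER_CUBIC))
E
python3 go.py 624 -27 -7 98
```

```text
time_s: 28.8
ee_pos: [543.1, -85.1, 91.4]
ee_rot: [-179.8, -0.1, 98.2]
force: [0.2, -0.5, -6.9]
gripper_width: 49.5
gripper_force: 45.0
time_s: 29.5
ee_pos: [620.3, -20.1, 92.3]
ee_rot: [-179.8, -0.0, 98.1]
force: [0.0, 0.1, -6.3]
gripper_width: 50.1
gripper_force: 45.0
before [-0.24  0.09  3.33] after [-0.23  0.08  3.33] spin 0.01 t 29.6 pos [620.6 -20.4  92.8] rot [-179.9   -0.    98.1] q6 -11
```

View pics/w7b.png

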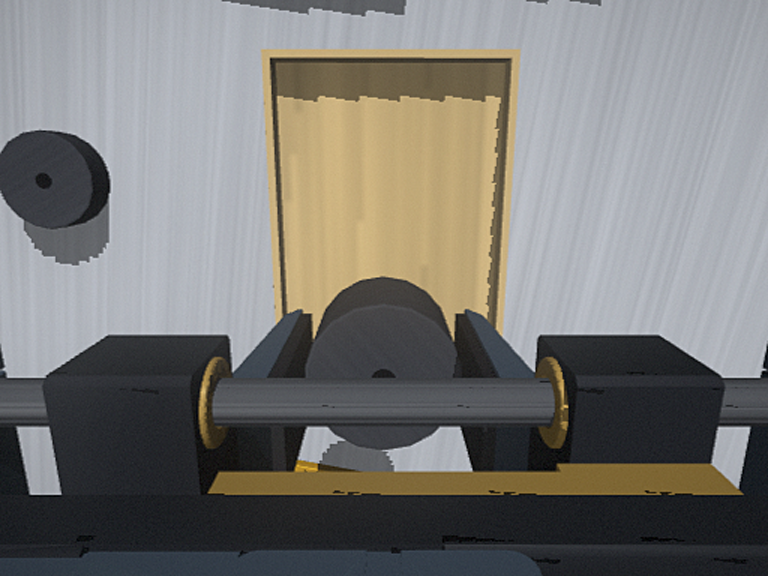

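The slug is held upright with its centre at (382,372). The tray's far corners are at (263,51) and (520,51), square to the tool. The short slug's mark is at (43,181).

Run:
```python
from h import *
import pickle
w=pickle.load(open('w7.pkl','rb')); f=lambda u,z:onz(w,np.array(u)/1.5,z).round(1)
print('c',f((263,51),18),f((520,51),18),f((276,310),18),f((508,310),18),'short',f((43,181),19)); 
t=env.camera_model('top'); print(tri([t,w],[np.array([251.3,215.5]),np.array((43,181))/1.5]))
```

```text
c [543.2  89.6  18. ] [668.5 107.2  18. ] [561.4 -42.7  18. ] [689.4 -24.3  18. ] short [434.6  10.7  19. ]
(array([436.88392418,  10.79757951,  22.40796152]), np.float64(0.48686816703007413))
```

```bash
python3 -m jog '{"jaw":[40,40,40,40,40,40,40,40,40],"slide":[[-0.24,0.09,0],[0,0,0.5],[0,0,0.8],[0,0,0.8],[0,0,0.6],[0,0,0.35],[0,0,0.15],[0,0,0],[0,0,0]],"spin":[0,0,0,0,0,0,0,0,0]}' 45 ; python3 -m jog '{"jaw":[40,40],"slide":[[0,0,0.04],[0,0,0]],"spin":[0,0]}'|grep -E 'pos|force: \['; python3 -m jog '{"jaw":[40,40],"slide":[[0,0,0.03],[0,0,0]],"spin":[0,0]}'|grep -E 'pos|force: \['
```

```text
time_s: 30.45
ee_pos: [626.5, -27.1, -1.1]
ee_rot: [179.9, 0.0, 98.1]
force: [0.0, -0.7, -6.9]
gripper_width: 50.2
gripper_force: 45.0
ee_pos: [625.9, -26.9, -2.7]
force: [0.4, -0.0, -6.8]
ee_pos: [625.5, -26.8, -4.2]
force: [-0.4, 0.2, -6.9]
```

```bash
python3 -m jog '{"jaw":[40,40],"slide":[[0,0,0.05],[0,0,0]],"spin":[0,0]}'|grep -E 'pos|force: \['; python3 -m jog '{"jaw":[40,40],"slide":[[0,0,0.03],[0,0,0]],"spin":[0,0]}'|grep -E 'pos|force: \[';python3 -m jog '{"jaw":[40,40],"slide":[[0,0,0.02],[0,0,0]],"spin":[0,0]}'|grep -E 'pos|force: \['
```

```text
ee_pos: [625.3, -26.8, -6.0]
force: [-0.4, 0.3, -6.2]
ee_pos: [625.6, -26.8, -6.7]
force: [0.4, 1.0, -6.7]
ee_pos: [625.5, -26.8, -6.7]
force: [-1.4, -0.1, -1.7]
```

```bash
python3 -m jog '{"jaw":[40,40],"slide":[[0,0,0.03],[0,0,0]],"spin":[0,0]}'|grep -E 'pos|force: \[' ; python3 -m jog '{"jaw":[51,53,56,58,60,60],"slide":[[0,0,0],[0,0,0],[0,0,0],[0,0,0],[0,0,0],[0,0,0]],"spin":[0,0,0,0,0,0]}'; python3 -m jog '{"jaw":[60,60,60,80,80,80,80],"slide":[[0,0,-0.3],[0,0,-0.7],[0,0,-0.9],[0,0,-0.9],[0,0,-0.9],[0,0,-0.5],[0,0,0]],"spin":[0,0,0,0,0,0,0]}'; python3 go.py 435.5 10.7 80 98
```

```text
ee_pos: [625.6, -26.8, -6.7]
force: [-3.4, 1.0, 5.5]
time_s: 32.25
ee_pos: [625.7, -26.8, -8.2]
ee_rot: [180.0, -0.0, 98.1]
force: [0.4, -0.4, -0.3]
gripper_width: 59.9
gripper_force: 0.0
time_s: 32.95
ee_pos: [627.4, -26.9, 121.3]
ee_rot: [179.6, 0.1, 98.1]
force: [1.0, 0.2, -0.9]
gripper_width: 79.8
gripper_force: 0.0
before [ 2.15 -6.16  1.33] after [ 2.13 -6.16  1.38] spin 0.02 t 33.0 pos [627.4 -26.9 121.3] rot [1.796e+02 1.000e-01 9.810e+01] q6 -12
```

```bash
python3 -m jog '{"jaw":[80,80,80,80,80,80,80,80,80],"slide":[[0.15,-0.4,0],[0.3,-0.8,0],[0.35,-0.95,0],[0.35,-0.95,0],[0.35,-0.95,0],[0.35,-0.95,0],[0.2,-0.76,0],[0.1,-0.4,0],[0,0,0]],"spin":[0,0,0,0,0,0,0,0,0]}' 45;  python3 go.py 435.5 10.7 -17.5 98
```

```text
time_s: 33.85
ee_pos: [431.9, 10.9, 117.5]
ee_rot: [-179.9, -0.0, 98.2]
force: [0.7, -0.7, 0.9]
gripper_width: 79.9
gripper_force: 0.0
before [-0.03  0.12  4.5 ] after [-0.02  0.12  4.5 ] spin 0.02 t 33.9 pos [431.9  10.9 117.5] rot [-179.9   -0.    98.2] q6 -8
```

```bash
python3 -m jog '{"jaw":[80,80,80,80,80,80,80,80,80],"slide":[[-0.03,0.12,0.4],[0,0,0.8],[0,0,0.9],[0,0,0.9],[0,0,0.8],[0,0,0.4],[0,0,0.2],[0,0,0.05],[0,0,0]],"spin":[0,0,0,0,0,0,0,0,0]}' 45; python3 -m jog '{"jaw":[40,40,40,40,40,40],"slide":[[0,0,0.05],[0,0,0],[0,0,0],[0,0,0],[0,0,0],[0,0,0]],"spin":[0,0,0,0,0,0]}' 45
```

```text
time_s: 34.75
ee_pos: [438.1, 10.4, -15.5]
ee_rot: [179.9, 0.0, 98.1]
force: [0.1, -0.1, -0.1]
gripper_width: 79.8
gripper_force: 0.0
time_s: 35.35
ee_pos: [436.8, 10.4, -16.9]
ee_rot: [-180.0, -0.0, 98.1]
force: [-1.9, -0.3, 5.2]
gripper_width: 49.1
gripper_force: 45.0
```

Gripped. Now lift and carry to the tray's far half.

```bash
python3 -m jog '{"jaw":[40,40,40,40,40,40],"slide":[[0,0,-0.1],[0,0,-0.3],[0,0,-0.7],[0,0,-0.9],[0,0,-0.8],[0,0,0]],"spin":[0,0,0,0,0,0]}' 45; python3 go.py 614.5 38 60 98
```

```text
time_s: 35.95
ee_pos: [439.9, 10.5, 69.7]
ee_rot: [179.6, 0.1, 98.1]
force: [0.5, 0.0, -4.2]
gripper_width: 49.1
gripper_force: 45.0
before [0.08 5.89 0.37] after [0.1  5.89 0.32] spin 0.02 t 36.0 pos [439.9  10.5  69.7] rot [1.796e+02 1.000e-01 9.810e+01] q6 -8
```

```bash
python3 -m jog '{"jaw":[40,40,40,40,40,40,40,40,40,40],"slide":[[0,0.4,0],[0,0.8,0],[0,0.9,0],[0,0.9,0],[0,0.9,0],[0,0.9,0],[0.05,0.7,0],[0.05,0.4,0],[0,0,0],[0,0,0]],"spin":[0,0,0,0,0,0,0,0,0,0]}' 45; python3 go.py 614.5 38 -12.9 98
```

```text
time_s: 36.95
ee_pos: [610.4, 38.4, 65.5]
ee_rot: [-179.8, -0.0, 98.1]
force: [-0.7, -0.2, -2.8]
gripper_width: 49.2
gripper_force: 45.0
before [-0.03  0.14  2.61] after [-0.03  0.13  2.61] spin 0.02 t 37.0 pos [610.4  38.4  65.5] rot [-179.8   -0.    98.1] q6 -6
```

```bash
python3 -m jog '{"jaw":[40,40,40,40,40,40,40,40],"slide":[[0,0.08,0.2],[0,0,0.5],[0,0,0.7],[0,0,0.6],[0,0,0.3],[0,0,0.1],[0,0,0],[0,0,0]],"spin":[0,0,0,0,0,0,0,0]}' 45 ; python3 -m jog '{"jaw":[40,40],"slide":[[0,0,0.05],[0,0,0]],"spin":[0,0]}'|grep -E 'pos|force: \['; python3 -m jog '{"jaw":[40,40],"slide":[[0,0,0.04],[0,0,0]],"spin":[0,0]}'|grep -E 'pos|force: \['
```

```text
time_s: 37.75
ee_pos: [615.0, 38.8, -4.2]
ee_rot: [179.9, 0.0, 98.1]
force: [-0.4, -0.5, -2.2]
gripper_width: 49.1
gripper_force: 45.0
ee_pos: [614.6, 38.9, -6.2]
force: [0.1, -0.1, -4.1]
ee_pos: [614.3, 38.8, -7.8]
force: [0.0, 0.1, -3.1]
```

```bash
python3 -m jog '{"jaw":[40,40,40,40],"slide":[[0,0,0.06],[0,0,0.04],[0,0,0],[0,0,0]],"spin":[0,0,0,0]}'|grep -E 'pos|force: \['; python3 -m jog '{"jaw":[40,40],"slide":[[0,0,0.04],[0,0,0]],"spin":[0,0]}'|grep -E 'pos|force: \[';python3 -m jog '{"jaw":[40,40],"slide":[[0,0,0.03],[0,0,0]],"spin":[0,0]}'|grep -E 'pos|force: \['
```

```text
ee_pos: [614.2, 38.8, -11.0]
force: [-0.7, 0.0, -3.6]
ee_pos: [614.2, 38.8, -12.2]
force: [-0.4, -0.4, -3.2]
ee_pos: [614.4, 38.9, -12.8]
force: [-0.3, -1.1, -1.5]
```

```bash
python3 -m jog '{"jaw":[40,40],"slide":[[0,0,0.02],[0,0,0]],"spin":[0,0]}'|grep -E 'pos|force: \[' ; python3 -m jog '{"jaw":[51,53,56,58,60,60],"slide":[[0,0,0],[0,0,0],[0,0,0],[0,0,0],[0,0,0],[0,0,0]],"spin":[0,0,0,0,0,0]}'; python3 -m jog '{"jaw":[60,60,60,60,60,60,60,60],"slide":[[0,0,-0.3],[0,0,-0.7],[0,0,-0.9],[0,0,-0.9],[0,0,-0.9],[0,0,-0.5],[0,0,0],[0,0,0]],"spin":[0,0,0,0,0,0,0,0]}'
python3 - <<'E'
from h import *
m,im=snap('wrist','w8'); cv2.imwrite('pics/w8b.png',cv2.resize(im[:,:,::-1],(768,576),interpolation=cv2.INTER_CUBIC))
E
python3 go.py 352.5 262 100 98
```

```text
ee_pos: [614.4, 38.9, -12.8]
force: [-2.1, -0.1, 4.1]
time_s: 39.75
ee_pos: [614.3, 38.9, -13.6]
ee_rot: [180.0, -0.0, 98.1]
force: [-0.5, 0.1, -1.1]
gripper_width: 60.1
gripper_force: 0.0
time_s: 40.55
ee_pos: [614.1, 38.8, 112.5]
ee_rot: [180.0, -0.0, 98.1]
force: [-0.7, -0.5, 0.1]
gripper_width: 60.3
gripper_force: 0.0
before [ 8.6  -7.56  0.4 ] after [ 8.58 -7.58  0.39] spin 0.02 t 40.6 pos [613.6  38.7 111.7] rot [-179.9   -0.    98.1] q6 -6
```

View pics/w8b.png

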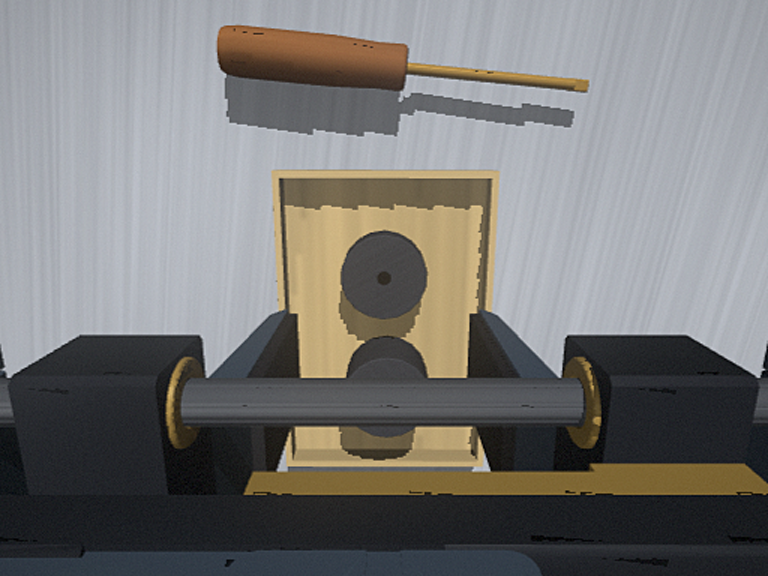

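Both slugs stand in the tray, at (384,277) and (386,390), with a gap between them. The screw is next.

```bash
python3 -m jog '{"jaw":[60,60,60,60,60,60,60,60,60,60],"slide":[[0.4,-0.4,0],[0.7,-0.7,0],[0.9,-0.8,0],[0.9,-0.8,0],[0.9,-0.8,0],[0.9,-0.8,0],[0.9,-0.8,0],[0.9,-0.8,0],[0.9,-0.7,0],[0.7,-0.6,0]],"spin":[0,0,0,0,0,0,0,0,0,0]}' 30; python3 -m jog '{"jaw":[60,60,60],"slide":[[0.4,-0.35,0.1],[0,0,0],[0,0,0]],"spin":[0,0,0]}';python3 - <<'E'
from h import *
import pickle
m,im=snap('wrist','w9'); pickle.dump(m,open('w9.pkl','wb'));print(P(m,np.array([352.5,262,10]))*1.5)
cv2.imwrite('pics/w9b.png',cv2.resize(im[:,:,::-1],(768,576),interpolation=cv2.INTER_CUBIC))
E
python3 go.py 352.5 262 -20 98
```

```text
time_s: 41.6
ee_pos: [363.9, 249.3, 111.3]
ee_rot: [-179.9, 0.0, 98.2]
force: [0.5, 0.2, 0.5]
gripper_width: 59.9
gripper_force: 0.0
time_s: 41.9
ee_pos: [353.7, 258.8, 108.8]
ee_rot: [-179.9, 0.1, 98.2]
force: [-0.5, 0.6, 0.6]
gripper_width: 60.3
gripper_force: 0.0
[384.53694257 269.85624863]
before [ 0.12 -0.04  4.3 ] after [ 0.12 -0.04  4.3 ] spin 0.02 t 42.0 pos [354.2 258.7 109. ] rot [-180.     0.    98.1] q6 27
```

View pics/w9b.png

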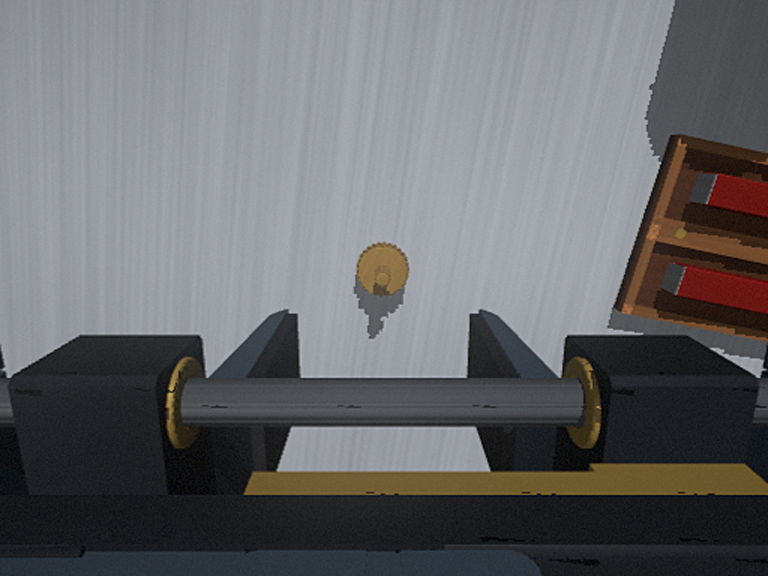

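The screw head is centred at (382,269), within 2 px of the prediction. Descending.

```bash
python3 -m jog '{"jaw":[60,60,60,60,60,60,60,60,60],"slide":[[0.12,-0.06,0.4],[0,0,0.8],[0,0,0.9],[0,0,0.8],[0,0,0.7],[0,0,0.4],[0,0,0.2],[0,0,0.1],[0,0,0]],"spin":[0,0,0,0,0,0,0,0,0]}' 30; python3 -m jog '{"jaw":[60,60],"slide":[[0,0,0.05],[0,0,0]],"spin":[0,0]}'|grep -E 'pos|force: \[';python3 -m jog '{"jaw":[60,60],"slide":[[0,0,0.05],[0,0,0]],"spin":[0,0]}'|grep -E 'pos|force: \['
```

```text
time_s: 42.85
ee_pos: [352.2, 262.4, -19.5]
ee_rot: [180.0, -0.0, 98.1]
force: [0.1, 0.3, -0.1]
gripper_width: 59.8
gripper_force: 0.0
ee_pos: [352.1, 262.7, -20.6]
force: [-0.2, -0.3, -0.3]
ee_pos: [351.7, 262.6, -22.4]
force: [0.0, 0.6, -0.1]
```

```bash
python3 -m jog '{"jaw":[25,25,25,25,25,25],"slide":[[0,0,0],[0,0,0],[0,0,0],[0,0,0],[0,0,0],[0,0,0]],"spin":[0,0,0,0,0,0]}' 30
```

```text
time_s: 43.85
ee_pos: [351.8, 262.6, -22.5]
ee_rot: [180.0, -0.0, 98.1]
force: [1.8, 0.3, 0.4]
gripper_width: 27.6
gripper_force: 30.0
```

```bash
python3 -m jog '{"jaw":[25,25,25,25,25,25,25,25],"slide":[[0,0,-0.1],[0,0,-0.3],[0,0,-0.7],[0,0,-0.9],[0,0,-0.9],[0,0,-0.7],[0,0,0],[0,0,0]],"spin":[0,0,0,0,0,0,0,0]}' 30
python3 - <<'E'
from h import *
m,im=snap('wrist','w10');cv2.imwrite('pics/w10b.png',cv2.resize(im[120:,100:420,::-1],(768,634))[:600])
E
python3 go.py 582 -315 60 98
```

```text
time_s: 44.65
ee_pos: [351.5, 262.4, 85.6]
ee_rot: [180.0, -0.0, 98.1]
force: [-0.7, -0.4, -0.3]
gripper_width: 27.8
gripper_force: 30.0
before [-20.13   4.9    0.84] after [-20.12   4.95   0.83] spin 0.02 t 44.7 pos [351.  262.   84.9] rot [-179.9    0.    98.1] q6 27
```

View pics/w10b.png

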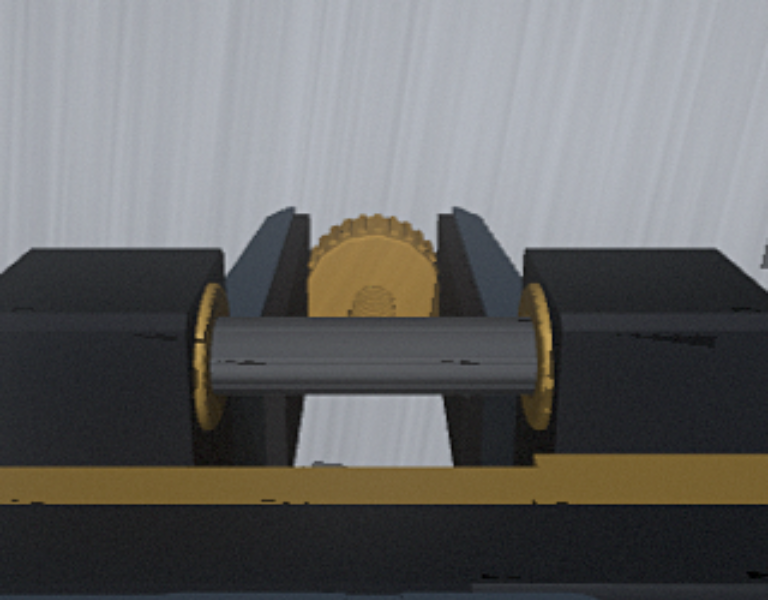

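The screw is held upright by its head, centre at about (373,265) in the crop. Carrying it to the dish.

```bash
python3 -m jog '{"jaw":[25,25,25,25,25,25,25,25,25,25],"slide":[[-0.4,0.1,0],[-0.7,0.2,0],[-0.9,0.22,0],[-0.9,0.22,0],[-0.9,0.22,0],[-0.9,0.22,0],[-0.9,0.22,0],[-0.9,0.22,0],[-0.9,0.22,0],[-0.9,0.22,0]],"spin":[0,0,0,0,0,0,0,0,0,0]}' 30;python3 -m jog '{"jaw":[25,25,25,25,25,25,25,25,25,25],"slide":[[-0.9,0.22,0],[-0.9,0.22,0],[-0.9,0.22,0],[-0.9,0.22,0],[-0.9,0.22,0],[-0.9,0.22,0],[-0.9,0.22,0],[-0.9,0.22,0],[-0.9,0.22,0],[-0.9,0.22,0]],"spin":[0,0,0,0,0,0,0,0,0,0]}';python3 -m jog '{"jaw":[25,25,25,25,25],"slide":[[-0.9,0.22,0],[-0.6,0.2,0],[-0.4,0.1,0],[0,0,0],[0,0,0]],"spin":[0,0,0,0,0]}'; python3 go.py 582 -315 -18.5 98
python3 - <<'E'
from h import *
m,im=snap('wrist','w11')
u=P(m,np.array([582,-315,14.])); print(u)
g=cv2.cvtColor(im,cv2.COLOR_RGB2GRAY)
for dy in range(30,100,15):
    p=[P(m,np.array([582+dx,-315+dy,14.])) for dx in range(-80,81,10)]
    print(dy,[int(g[int(q[1]),int(q[0])]) if 0<=q[1]<384 and 0<=q[0]<512 else -1 for q in p])
E
```

```text
time_s: 45.7
ee_pos: [447.4, 22.8, 84.3]
ee_rot: [-179.8, -0.0, 98.1]
force: [1.2, -0.2, -0.3]
gripper_width: 28.0
gripper_force: 30.0
time_s: 46.7
ee_pos: [550.5, -234.8, 83.7]
ee_rot: [-179.8, -0.1, 98.1]
force: [-0.0, 1.1, -0.7]
gripper_width: 27.7
gripper_force: 30.0
time_s: 47.2
ee_pos: [574.2, -286.9, 84.6]
ee_rot: [-179.9, -0.1, 98.1]
force: [-0.6, 0.4, -0.9]
gripper_width: 27.6
gripper_force: 30.0
before [-0.97  0.13  3.43] after [-0.96  0.13  3.44] spin 0.02 t 47.2 pos [ 574.2 -286.9   84.6] rot [-1.799e+02 -1.000e-01  9.810e+01] q6 -36
[261.86809702 225.1913914 ]
30 [204, 204, 208, 52, 53, 48, 46, 41, 38, 38, 43, 43, 43, 201, 198, 201, 200]
45 [203, 201, 208, 198, 36, 50, 48, 50, 52, 47, 47, 48, 198, 201, 198, 203, 198]
60 [204, 205, 210, 199, 199, 193, 198, 207, 199, 202, 196, 203, 202, 202, 200, 201, 196]
75 [201, 200, 208, 197, 197, 193, 199, 206, 195, 201, 195, 207, 199, 202, 202, 205, 194]
90 [196, 197, 204, 193, 196, 194, 196, 203, 192, 200, 197, 205, 201, 203, 199, 203, 194]
```

The brightness rows put the dish centre near (578,-317), which agrees with the triangulation. I'll use (579,-316).

```bash
python3 -m jog '{"jaw":[25,25,25,25,25,25,25,25,25,25],"slide":[[-0.5,0.03,0],[-0.5,0,0],[0,0,0.4],[0,0,0.8],[0,0,0.9],[0,0,0.6],[0,0,0.3],[0,0,0.15],[0,0,0],[0,0,0]],"spin":[0,0,0,0,0,0,0,0,0,0]}' 30; python3 -m jog '{"jaw":[25,25],"slide":[[0,0,0.05],[0,0,0]],"spin":[0,0]}'|grep -E 'pos|force: \[';python3 -m jog '{"jaw":[25,25],"slide":[[0,0,0.04],[0,0,0]],"spin":[0,0]}'|grep -E 'pos|force: \['
```

```text
time_s: 48.25
ee_pos: [581.0, -317.3, -8.2]
ee_rot: [179.9, 0.1, 98.1]
force: [-0.2, 0.7, 0.1]
gripper_width: 27.7
gripper_force: 30.0
ee_pos: [580.6, -317.1, -9.9]
force: [-0.9, -0.2, -1.0]
ee_pos: [580.3, -316.9, -11.7]
force: [-0.7, 1.3, -1.0]
```

```bash
python3 -m jog '{"jaw":[25,25,25,25],"slide":[[0,0,0.06],[0,0,0.06],[0,0,0],[0,0,0]],"spin":[0,0,0,0]}'|grep -E 'pos|force: \['; python3 -m jog '{"jaw":[25,25],"slide":[[0,0,0.04],[0,0,0]],"spin":[0,0]}'|grep -E 'pos|force: \[';python3 -m jog '{"jaw":[25,25],"slide":[[0,0,0.04],[0,0,0]],"spin":[0,0]}'|grep -E 'pos|force: \['; python3 -m jog '{"jaw":[25,25],"slide":[[0,0,0.02],[0,0,0]],"spin":[0,0]}'|grep -E 'pos|force: \['
```

```text
ee_pos: [580.3, -316.9, -15.5]
force: [0.2, 0.2, -0.4]
ee_pos: [580.2, -316.9, -16.7]
force: [-0.5, 0.9, -1.1]
ee_pos: [580.2, -316.9, -17.9]
force: [-0.1, -0.7, -0.1]
ee_pos: [580.3, -316.9, -18.4]
force: [1.0, -1.1, -1.9]
```

```bash
python3 -m jog '{"jaw":[25,25],"slide":[[0,0,0.02],[0,0,0]],"spin":[0,0]}'|grep -E 'pos|force: \[';python3 -m jog '{"jaw":[25,25],"slide":[[0,0,0.02],[0,0,0]],"spin":[0,0]}'|grep -E 'pos|force: \['
```

```text
ee_pos: [580.4, -317.0, -18.5]
force: [-1.7, 0.3, 3.1]
ee_pos: [580.3, -317.0, -18.5]
force: [-2.2, 1.5, 4.7]
```

```bash
python3 -m jog '{"jaw":[30,32,36,40,42,42],"slide":[[0,0,0],[0,0,0],[0,0,0],[0,0,0],[0,0,0],[0,0,0]],"spin":[0,0,0,0,0,0]}'; python3 -m jog '{"jaw":[42,42,42,42,42,42,42,42],"slide":[[0,0,-0.3],[0,0,-0.7],[0,0,-0.9],[0,0,-0.9],[0,0,-0.9],[0,0,-0.9],[0,0,0],[0,0,0]],"spin":[0,0,0,0,0,0,0,0]}'
python3 - <<'E'
from h import *
m,im=snap('wrist','w12'); _,b=snap('top','t12'); a=cv2.imread('pics/top0.png')[:,:,::-1]
def brass(im):
    h=cv2.cvtColor(im,cv2.COLOR_RGB2HSV);return cv2.inRange(h,(14,90,60),(30,255,255))
n,l,st,c=cv2.connectedComponentsWithStats(brass(im))
for i in range(1,n):
    if st[i,4]>100: print(st[i],c[i],onz(m,c[i],14).round(1))
d=cv2.absdiff(a,b).max(2); print('compass diff',d[160:210,405:455].max(), (d[160:210,405:455]>40).sum())
E
```

```text
time_s: 50.65
ee_pos: [580.3, -317.0, -19.7]
ee_rot: [-180.0, -0.0, 98.1]
force: [0.2, -0.3, 0.3]
gripper_width: 41.8
gripper_force: 0.0
time_s: 51.45
ee_pos: [580.4, -317.0, 119.1]
ee_rot: [179.9, 0.0, 98.1]
force: [0.2, -0.1, 0.1]
gripper_width: 41.8
gripper_force: 0.0
[ 292    0  137   25 1702] [372.52702703   9.71974148] [ 652.7 -162.4   14. ]
[237 164  36  36 978] [255.00204499 181.57157464] [ 578.6 -316.9   14. ]
[149 238  16  61 440] [154.57272727 270.16818182] [ 493.8 -418.8   14. ]
[342 238  20  61 633] [353.62559242 268.22590837] [ 686.3 -389.4   14. ]
[ 119  309  357   21 5771] [305.54028765 320.54340669] [ 650.1 -453.7   14. ]
compass diff 148 1278
```

The screw stands at the dish centre; its blob is 36×36 px at (578.6,-316.9). The arm or its shadow covers the compass in the top view, so I'll back off and compare again.

```bash
python3 -m jog '{"jaw":[42,42,42,42,42,42,42,42,42,42],"slide":[[0.3,-0.2,-0.6],[0.6,-0.5,-0.6],[0.9,-0.8,0],[0.9,-0.8,0],[0.9,-0.8,0],[0.9,-0.8,0],[0.9,-0.8,0],[0.9,-0.8,0],[0.9,-0.4,0],[0.9,0,0]],"spin":[0,0,0,0,0,0,0,0,0,0]}';python3 -m jog '{"jaw":[42,42,42,42,42,42,42,42,42,42],"slide":[[0.9,0,0],[0.9,0,0],[0.9,0,0],[0.9,0,0],[0.9,0,0],[0.9,0,0],[0.9,0,0],[0.5,0,0],[0,0,0],[0,0,0]],"spin":[0,0,0,0,0,0,0,0,0,0]}'
python3 - <<'E'
from h import *
_,b=snap('top','t13'); _,s=snap('scene','s13')
for a,b,(r0,r1,c0,c1) in [('top0',b,(160,210,405,455)),('scene0',s,(85,125,140,185))]:
    a=cv2.imread(f'pics/{a}.png')[:,:,::-1]; A=cv2.cvtColor(a[r0:r1,c0:c1],6).astype(np.float32);B=cv2.cvtColor(b[r0:r1,c0:c1],6).astype(np.float32)
    print(np.abs(A-B).max(),(np.abs(A-B)>40).sum(),cv2.phaseCorrelate(A,B))
E
```

```text
time_s: 52.55
ee_pos: [367.9, -100.2, 154.7]
ee_rot: [-179.9, -0.0, 98.1]
force: [0.4, -0.2, -0.2]
gripper_width: 41.9
gripper_force: 0.0
time_s: 53.55
ee_pos: [341.3, 100.3, 154.6]
ee_rot: [-180.0, 0.0, 98.2]
force: [1.0, -1.5, 0.6]
gripper_width: 41.7
gripper_force: 0.0
7.0 0 ((-0.005443999249020948, -0.0982960841845113), 0.9470154739379882)
49.0 20 ((0.5194592692935878, -0.06189958401062157), 1.0183411688274808)
```

```bash
python3 -c "
from workcell import env
print(env.job_done())"
```

```text
the job is handed in; nothing more can be done
None
```

I handed the job in at about 54 s: both magnets lie in their grooves, both iron sections stand side by side on the tray floor, the screw stands in the dish, and the compass has not moved. No verdict on the outcome came back.

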